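Let a jar out of the gravity rack

ROBOT

A 6-joint arm with a two-finger parallel gripper is mounted at the origin on a cart in front of the work surface, level with it; the furniture and walls round the work are solid. World frame = base frame: x ahead of the robot, y to its left, z up, the work surface at z = 0. Lengths are in m, angles in rad, forces in N, time in s.
With the tool pointing down it reaches from about 0.25 to 0.8 m from the base axis. Payload 3.9 kg.
Tool frame: the origin (TCP) lies midway between the tips of the shut fingers; the grasp point (between the pads) lies 19 mm behind it (env.grip_point_offset is the distance from the TCP to the grasp point, in m); z points along the fingers, y is the line along which they close (so a half turn about z gives the same grasp; the last joint's range is limited). The gripper opens to 85 mm and grips with 20 to 120 N. Pads are 22 mm wide; open, the fingers measure 114 mm over their backs; the gripper's body (76 mm by 85 mm) begins 54 mm behind the grasp point. The pads swing forward as they close: fully open they stand 13 mm farther back than shut.
Start: joints at [-1.108, 0.26, -0.138, 1.173, 0, 1.571], TCP at [0.234, -0.47, 0.231] pointing down, gripper open.
Joint ranges: [-2.78, 2.78], [-0.83, 1.72], [-1.28, 1.37], [-1.9, 2.12], [-1.57, 1.48], [-3.14, 3.14]. Speed limits (rad/s): [2.57, 2.57, 3.14, 3.14, 3.14, 3.14].

INTERFACE

Orientations are given as a rotation vector (axis times angle).
In Python, from station import env gives the robot as it stands. The module is installed in compiled form; this text tells all that it offers.
- The arm moves only by the shell command python3 -m inch 'ROWS' [OPENING] [FORCE]. ROWS is JSON, a list of rows, each a list of 6 numbers: the shift along the tool's x, y, z in units of 30 mm (1.0 is 30 mm), then the turn, a rotation vector about the tool's x, y, z in units of 4 degrees (1.0 is 4 degrees). In form: [[x, y, z, rx, ry, rz], ...]. A call has exactly 5 rows; each row shifts and turns the commanded pose from where the row before left it, along the tool's axes as they then stand; what a row does not reach is not made up. A row lasts 1/8 s, in which the tool goes at most 62.5 mm and 10.7 degrees, less where a joint would pass 70% of its speed; a pose out of reach is approached as far as the arm can. A call with a number of a shift or a turn outside -1 to 1 is refused whole. A call with a gripper value outside its range is refused whole. OPENING is the gripper's target within -1 to 1 (fully open at 1, half-way at 0, shut at -1), set as the call begins (- or left out, the last holds). The fingers move at their own pace and stop on an object; FORCE is the grip in N (left out, the last holds). Time passes only in rows, so rows that do not move let the fingers close, or fill a call up. It gives the time, the measured TCP pose, the force, the opening and the grip force at its end, in the units of the state.
- env.observe(): the state, without advancing time (a new reading comes with each control period).
- env.grab_frame(name): name is "side" or "top"; returns the picture (420x560x3 uint8, blue, green, red); there is no depth.
- env.get_calibration(name): a dict with "K" (3x3 intrinsics, pixels), "xyz" and "rotation" of the camera in the world. Camera axes: x right, y down, z forward; pixel columns grow to the right and rows downward; lengths in m; the calibration is good to about 2 mm. A picture is of the moment at which its call begins. get_calibration takes no time and is no camera call.
- env.sign_off(): hands the job in; it is judged then, once.
The state is a dict: "clock": time; "joint_positions": joint angles; "joint_velocities": joint speeds; "tau": joint torques, N m; "ee_pos": TCP position; "ee_rot": TCP orientation; "ft_force": force on the tool from outside, world axes, zero at the start; "wrist_torque": the same for the moment, N m; "finger_gap": finger opening in m; "grasp_force": force on a finger pad.
Only numpy, scipy, OpenCV 4.12 (cv2) and the standard library are available. Lean on these libraries where they do the work, as an engineer would, in place of code of your own. Each camera call takes 0.05 s, during which the arm holds its last target. There are 200 camera calls.

TASK

Press down the flat wooden paddle of the spice rack's rocking lever with the fingertips, so that its other end lifts the steel gate, and keep it down until the lying spice jar has rolled out into the rack's tray; then let the paddle come up, so that the gate closes again. Do not touch the jar or the gate, take hold of nothing, and leave the things standing around alone.

Things in the scene. Friction and masses are not known exactly. Their poses are not given: they have to be found in the camera images.
- rack: Fixed wooden rack, one open-topped lane along local y (-176 to +69 mm), 128 mm wide; walls 56 mm high. Posts at local x +-69, y +50 mm, 120 mm tall, carry the lever's axle (105 mm up). A 9 degree ramp falls to local -y, ends at y -110 mm with a step to the tray. Origin on the worktop, mid-width. Yaw within 15 degrees; tray on the robot's right, paddle on its left.
- lever (a joint): Angle of the rocking lever (rad): 0 at rest, gate shut; grows as the paddle goes down; stop at 0.50. The jar can pass below the gate from about 0.35 on. A spring brings it back to 0; it takes 2 to 4 N on the paddle to keep it down.
- paddle_top (a point): Centre of the top of the paddle, a wooden plate 44 x 44 x 10 mm with thin rubber ribs, on the lever's end outside the rack; 112 mm above the worktop at rest, 115 mm from the axle (rack local y +165 mm). It sinks about 55 mm to its stop, the top then sloping down away from the rack; nothing is below it but worktop.
- gate_edge (a point): Middle of the lower edge of the gate, a steel plate 85 mm wide, 73 mm high and 4 mm thick hanging from the lever's other end, 110 mm from the axle, across the lane; its lower edge is 36 mm above the worktop at rest and rises to about 96 mm.
- jar_center (a point): Centre of the spice jar (glass with a green cap, 46 mm in diameter, 106 mm long, about 0.11 kg), lying across the lane on the ramp against the upstream side of the gate, below the lever; 55 mm above the worktop there, about 31 mm in the tray.
- tray_floor (a point): Middle of the floor of the rack's tray, 8 mm above the worktop, 58 mm long in the rolling direction and 112 mm wide, between the step at the ramp's end and a 50 mm high end wall.
- mill: Brown pepper mill, 58 mm in diameter, 170 mm tall, standing loose behind the rack. Origin at the middle of its foot. To be left alone.
- tin: Food tin, 75 mm in diameter, 110 mm tall, standing loose behind the rack. Origin at the middle of its foot. To be left alone.
- red_dish: Small bowl, 99 mm in diameter, 45 mm tall, standing loose beyond the tray's end. Origin at the middle of its foot. To be left alone.
Not all that is in view belongs to the job. There is more than one size of the part that bears jar_center; the job needs the smaller.

How it is judged:
On the way, in this order (a step that is already met when the one before it is completed fails the run):
1. the fingers press the paddle down and the gate is lifting (value of joint lever above 0.2 rad and contact force between the fingers and paddle above 0.5 N), for 0.05 s.
2. the jar has rolled into the tray (y of jar_center in the frame of rack below -0.122 m and height (world z) of jar_center below 0.045 m), for 0.2 s.
3. the paddle has come up and the gate is shut (value of joint lever below 0.06 rad), for 0.2 s.
At the end, for the whole second after the job is handed in: The jar lies at rest in the rack's tray (its centre beyond the step and under 45 mm high, slower than 30 mm/s) and the lever is back at rest with the gate shut (under 0.06 rad) (all of step 2 and y of jar_center in the frame of rack above -0.165 m and linear speed of jar below 0.03 m/s and value of joint lever below 0.06 rad); the robot touches nothing.
It fails at once if the robot touches the jar (contact force between any of the fingers, the arm and jar above 0.3 N).
It fails at once if the robot touches the gate (contact force between any of the fingers, the arm and gate above 0.3 N).
It fails at once if the jar is lifted (height (world z) of jar_center above 0.09 m).
It fails at once if a thing standing around is shifted or tipped (distance of any of mill, tin, red_dish from where it was at the start of the episode above 0.02 m or angle between any of mill, tin, red_dish's own z axis and vertical above 0.3 rad).
It also fails if it takes over 35 s, if anything falls off the work surface, if the arm or the gripper's body presses on something with over 40 N, if the wrist force passes 120 N, or if a joint passes its speed limit or range.

## Working session

There is one attempt and no reset: what is moved stays moved. The work goes in short steps, Python scripts to look and compute and a shell command to move; the robot and the scene stay as the last step left them, time stands still between calls to the robot, and variables do not carry over. Pictures are saved under pics/ and viewed, at most 10 in all, crops included, and the job is handed in when it is done.

```bash
mkdir -p pics
python3 - <<'E'
from station import env
import cv2
for n in("side","top"):
    cv2.imwrite(f"pics/{n}0.png",env.grab_frame(n)); c=env.get_calibration(n); print(n,c)
print(env.observe())
E
```

```text
side {'K': array([[423.55469873,   0.        , 283.28036096],
       [  0.        , 423.55469873, 207.1541581 ],
       [  0.        ,   0.        ,   1.        ]]), 'xyz': array([0.07450252, 0.75849588, 0.75761653]), 'rotation': array([-0.63065181,  2.54790124, -1.26822802])}
top {'K': array([[528.81518957,   0.        , 284.61192621],
       [  0.        , 528.81518957, 204.09157568],
       [  0.        ,   0.        ,   1.        ]]), 'xyz': array([0.37787717, 0.01904606, 1.37173498]), 'rotation': array([-2.16304098,  2.17817151, -0.10697646])}
{'clock': 0.1, 'joint_positions': array([-1.10799878e+00,  2.60589511e-01, -1.39237482e-01,  1.17269973e+00,
        2.39735186e-06,  1.57082853e+00]), 'joint_velocities': array([-4.33472475e-05, -2.08553557e-03,  3.18737789e-03,  1.81093282e-04,
       -1.87453404e-04,  1.35735511e-03]), 'tau': array([-2.40417648e-04, -4.06507838e+01,  2.54527867e+01,  1.01039879e-02,
       -2.39261347e-06, -6.45032230e-06]), 'ee_pos': array([ 0.23411587, -0.46922678,  0.23056422]), 'ee_rot': array([-3.05623001e+00, -7.20054848e-01,  6.19410533e-04]), 'ft_force': array([-0.06205681, -0.08510845, -0.17760506]), 'wrist_torque': array([-0.01076727,  0.02031981, -0.00123397]), 'grasp_force': 0.0, 'finger_gap': 0.08556212353209253}
```

View pics/side0.png

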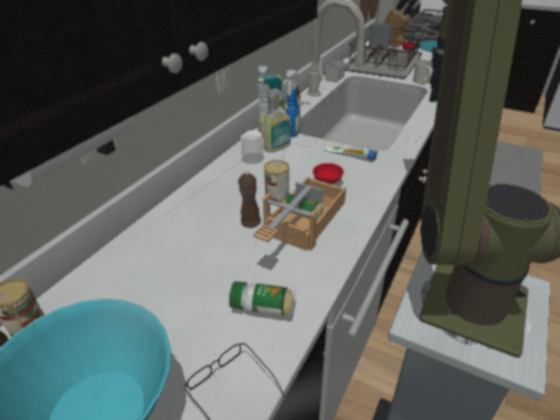

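View pics/top0.png

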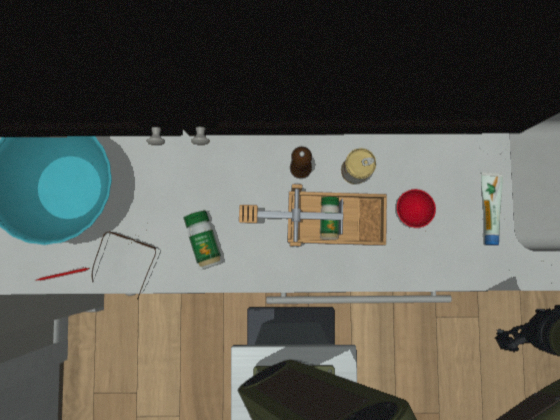

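The side view shows the rack at about (305,210) with the paddle at (268,232). In the top view the paddle is at (248,214), the gate end of the lever at (342,217), the small jar in the lane at (330,217), the mill at (301,160), the tin at (360,165) and the red dish at (416,208).

Candidates for the jar are the small one in the rack at (330,217) and the larger loose one at (202,238); I choose the one in the rack. For the paddle there is the ribbed plate at (248,214) outside the rack. The axle end posts at (296,186) and (296,243) are also wooden, but they are not the paddle.

```bash
cat > h.py <<'E'
import numpy as np,cv2
from station import env
from scipy.spatial.transform import Rotation as R
def ray(n,uv,z):
    c=env.get_calibration(n);d=R.from_rotvec(c["rotation"]).as_matrix()@np.linalg.inv(c["K"])@[uv[0],uv[1],1]
    return c["xyz"]+d*(z-c["xyz"][2])/d[2]
def wood(im,x0,y0,x1,y1):
    h=cv2.cvtColor(im,cv2.COLOR_BGR2HSV);m=cv2.inRange(h,(5,70,70),(25,255,255))
    k=np.zeros_like(m);k[y0:y1,x0:x1]=m[y0:y1,x0:x1]
    c=max(cv2.findContours(k,0,2)[0],key=cv2.contourArea);r=cv2.minAreaRect(c);return r
E
python3 - <<'E'
from h import *
t=cv2.imread("pics/top0.png");s=cv2.imread("pics/side0.png")
p=wood(t,230,195,264,232);q=wood(s,245,220,284,250)
r=wood(t,284,178,395,250)
print(p,ray("top",p[0],.112));print(q,ray("side",q[0],.112));print(r)
b=cv2.boxPoints(r);print([ray("top",x,.056).round(3) for x in b])
print("mill",ray("top",(301,153),.17))
a=cv2.resize(t[170:260,225:395],None,fx=4.5,fy=4.5,interpolation=2);cv2.imwrite("pics/crop.png",a)
# start tool axes
print(R.from_rotvec(env.observe()["ee_rot"]).as_matrix().round(3))
E
```

```text
((248.0, 213.5), (17.0, 18.0), 90.0) [0.48071211 0.10660065 0.112     ]
((268.5, 230.0), (20.0, 29.0), 90.0) [0.47380629 0.09936994 0.112     ]
((337.0, 214.5), (61.0, 98.0), 90.0)
[array([0.559, 0.01 , 0.056]), array([ 0.557, -0.236,  0.056]), array([ 0.404, -0.232,  0.056]), array([0.406, 0.011, 0.056])]
mill [ 0.61505524 -0.0196486   0.17      ]
[[ 0.895  0.446 -0.001]
 [ 0.446 -0.895  0.002]
 [ 0.    -0.002 -1.   ]]
```

View pics/crop.png

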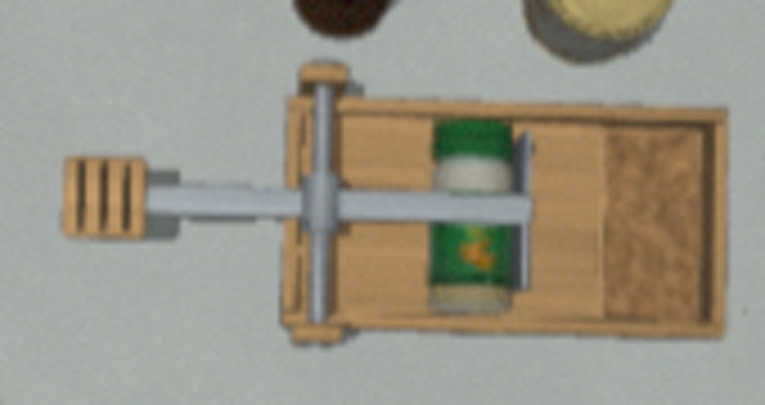

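The crop confirms it: the ribbed paddle is on the left, the lever runs to the steel gate, and the small green-capped jar lies against the gate. The paddle centre is at about (0.479, 0.105). Next I shut the fingers and move above it.

```bash
python3 -m inch '[[1,-0.85,0,0,0,0],[1,-0.85,0,0,0,0],[1,-0.85,0,0,0,0],[1,-0.85,0,0,0,0],[1,-0.85,0,0,0,0]]' -1 20
python3 -m inch '[[1,-0.85,0,0,0,0],[1,-0.85,0,0,0,0],[1,-0.85,0,0,0,0],[1,-0.85,0,0,0,0],[1,-0.85,0,0,0,0]]'
python3 -m inch '[[1,-0.85,0,0,0,0],[1,-0.85,0,0,0,0],[1,-0.85,0,0,0,0],[1,-0.85,0,0,0,0],[0.8,-0.65,0,0,0,0]]'
python3 -m inch '[[0.5,-0.4,0.5,0,0,0],[0.3,-0.3,0.5,0,0,0],[0,0,0.5,0,0,0],[0,0,0.5,0,0,0],[0,0,0,0,0,0]]'
python3 - <<'E'
from h import *
o=env.observe();M=R.from_rotvec(o["ee_rot"]).as_matrix();d=np.array([.479,.100,.125])-o["ee_pos"]
print(o["ee_pos"],M.round(3),M.T@d/.03,o["finger_gap"],o["ft_force"])
cv2.imwrite("pics/top1.png",env.grab_frame("top")[150:270,200:400].repeat(3,0).repeat(3,1));cv2.imwrite("pics/side1.png",env.grab_frame("side")[140:280,190:380].repeat(4,0).repeat(4,1))
E
```

```text
clock: 0.72
ee_pos: [0.3118, -0.2873, 0.231]
ee_rot: [-3.057, -0.72, 0.0]
ft_force: [0.9, -0.4, 0.1]
finger_gap: -0.0
grasp_force: 0.0
clock: 1.35
ee_pos: [0.389, -0.1064, 0.2311]
ee_rot: [-3.058, -0.72, 0.001]
ft_force: [-0.3, -0.8, -0.5]
finger_gap: -0.0003
grasp_force: 0.0
clock: 1.98
ee_pos: [0.4637, 0.0668, 0.2309]
ee_rot: [-3.057, -0.722, 0.001]
ft_force: [-0.4, -0.1, -0.4]
finger_gap: 0.0
grasp_force: 0.0
clock: 2.6
ee_pos: [0.4736, 0.094, 0.1692]
ee_rot: [3.058, 0.719, -0.008]
ft_force: [0.6, -0.6, 0.3]
finger_gap: 0.0
grasp_force: 0.0
[0.47358537 0.09400255 0.16915243] [[ 0.895  0.446 -0.005]
 [ 0.446 -0.895 -0.001]
 [-0.005 -0.001 -1.   ]] [ 0.2577235  -0.09695685  1.4706327 ] 1.1107887928062623e-05 [ 0.55785811 -0.60975936  0.31435595]
```

View pics/side1.png

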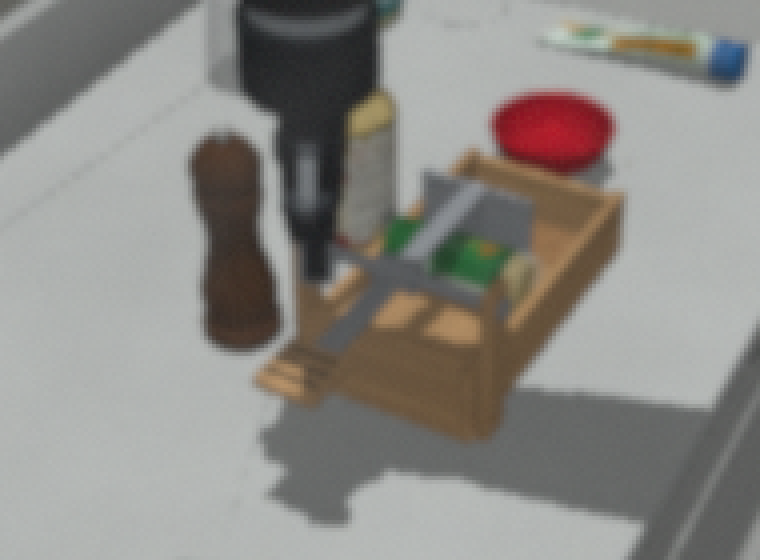

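The side crop shows the shut fingertips at (317,275), about 55 mm above the paddle at (295,372). The mill is well clear on the left. I'll come down to just above the paddle and check the tip.

```bash
python3 -m inch '[[0.25,-0.1,0.5,0,0,0],[0,0,0.5,0,0,0],[0,0,0.35,0,0,0],[0,0,0,0,0,0],[0,0,0,0,0,0]]'
python3 - <<'E'
from h import *
print(ray("side",(269,209),.169))
print(env.observe()["ee_pos"]);cv2.imwrite("pics/side2.png",env.grab_frame("side")[140:280,190:380].repeat(4,0).repeat(4,1))
E
```

```text
clock: 3.32
ee_pos: [0.4814, 0.101, 0.131]
ee_rot: [3.058, 0.721, 0.001]
ft_force: [-0.3, 0.3, 0.3]
finger_gap: 0.0
grasp_force: 0.0
[0.4747441  0.09179354 0.169     ]
[0.48138897 0.10099614 0.13104799]
```

View pics/side2.png

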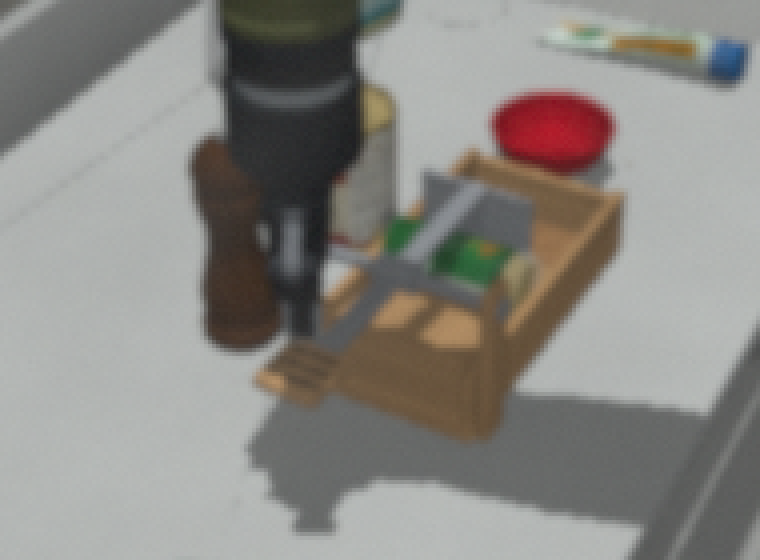

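The tip at (303,335) is over the paddle's centre. Now I press.

```bash
python3 -m inch '[[0,0,0.5,0,0,0],[0,0.05,0.5,0,0,0],[0,0.05,0.4,0,0,0],[0,0.05,0.4,0,0,0],[0,0,0.2,0,0,0]]'
python3 -m inch '[[0,0,0.1,0,0,0],[0,0,0,0,0,0],[0,0,0,0,0,0],[0,0,0,0,0,0],[0,0,0,0,0,0]]'
python3 -m inch '[[0,0,0,0,0,0],[0,0,0,0,0,0],[0,0,0,0,0,0],[0,0,0,0,0,0],[0,0,0,0,0,0]]'
python3 - <<'E'
from h import *
a=env.grab_frame("top")[150:270,200:400].repeat(3,0).repeat(3,1);b=env.grab_frame("side")[150:250,200:400].repeat(3,0).repeat(3,1)
cv2.imwrite("pics/3.png",cv2.resize(np.vstack([a,b]),None,fx=.9,fy=.9))
E
```

```text
clock: 4.0
ee_pos: [0.4832, 0.0962, 0.0704]
ee_rot: [3.057, 0.72, -0.0]
ft_force: [-0.4, -1.4, 4.2]
finger_gap: 0.0001
grasp_force: 1.6
clock: 4.62
ee_pos: [0.4834, 0.0969, 0.068]
ee_rot: [3.058, 0.72, 0.001]
ft_force: [0.8, -0.6, 3.6]
finger_gap: -0.0003
grasp_force: 1.5
clock: 5.25
ee_pos: [0.4833, 0.0969, 0.0679]
ee_rot: [-3.058, -0.721, -0.001]
ft_force: [1.4, -1.7, 4.2]
finger_gap: -0.0001
grasp_force: 1.5
```

View pics/3.png

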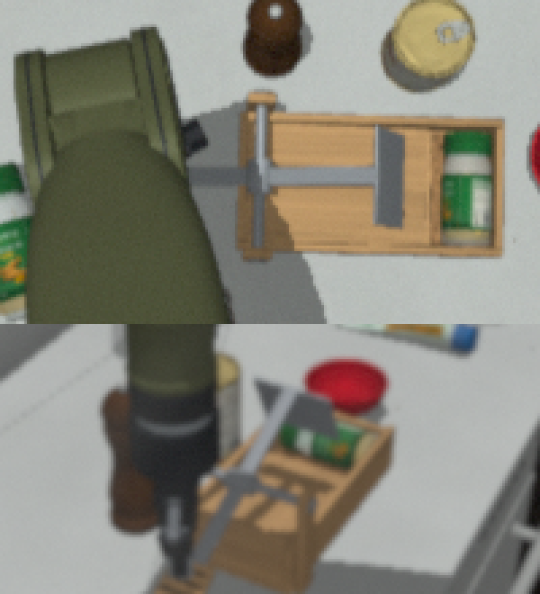

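The top half shows the jar in the tray at (467,185), beyond the step, with the gate raised. The side half shows the same. Now I let the paddle up slowly and lift clear.

```bash
python3 -m inch '[[0,0,0,0,0,0],[0,0,-0.3,0,0,0],[0,0,-0.4,0,0,0],[0,0,-0.4,0,0,0],[0,0,-0.4,0,0,0]]'
python3 -m inch '[[0,0,-0.4,0,0,0],[0,0,-0.5,0,0,0],[0,0,-0.7,0,0,0],[0,0,-0.7,0,0,0],[0,0,-0.5,0,0,0]]'
python3 -m inch '[[0,0,-0.5,0,0,0],[0,0,0,0,0,0],[0,0,0,0,0,0],[0,0,0,0,0,0],[0,0,0,0,0,0]]'
python3 - <<'E'
from h import *
a=env.grab_frame("top")[150:270,200:400].repeat(3,0).repeat(3,1);b=env.grab_frame("side")[150:250,200:400].repeat(3,0).repeat(3,1)
cv2.imwrite("pics/4.png",cv2.resize(np.vstack([a,b]),None,fx=.9,fy=.9))
E
```

```text
clock: 5.98
ee_pos: [0.4827, 0.0966, 0.1137]
ee_rot: [3.057, 0.72, -0.001]
ft_force: [-0.7, 0.4, 0.7]
finger_gap: 0.0004
grasp_force: 0.0
clock: 6.6
ee_pos: [0.4832, 0.0965, 0.198]
ee_rot: [3.057, 0.72, 0.001]
ft_force: [-0.1, 0.7, 0.9]
finger_gap: 0.0
grasp_force: 0.0
clock: 7.22
ee_pos: [0.4827, 0.0967, 0.2112]
ee_rot: [3.058, 0.72, -0.002]
ft_force: [-0.5, 0.1, 0.3]
finger_gap: 0.0001
grasp_force: 0.0
```

View pics/4.png

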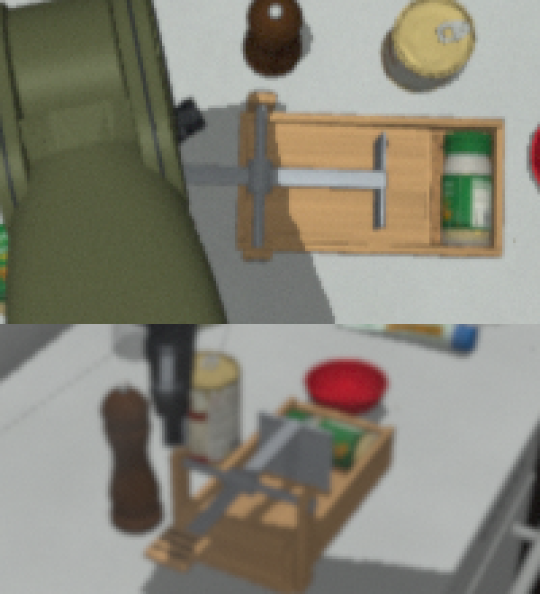

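The jar rests in the tray at (467,188), the gate is shut at (381,180), and the fingers are well above everything.

```bash
python3 -c "
from station import env
print(env.sign_off())"
```

```text
the job is handed in; nothing more can be done
None
```

I pressed the paddle, the jar rolled into the tray, the paddle came back up with the gate shut, and I handed the job in at about 7.3 s; the sign-off returned no verdict.

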